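# Roll a press-in trim strip home along a shelf edge

## Task

Take the hand roller from its stand and roll the black trim strip down along the whole edge of the clamped shelf board with firm, steady pressure, until it lies flush from end to end; about 17 N does it, and more than 30 N would bruise the strip. Use only the roller on the board, then stand the roller upright in its stand again and let go, leaving everything else on the bench where it is.

Things in the scene. Friction and masses are not known exactly. Their poses are not given: they have to be found in the camera images.
- roller_grip (a point): Centre of the hand roller's wooden handle, 26 x 26 mm square, 66 mm long (33 mm either way). Red hard-rubber wheel in a steel fork in line below it; the roller starts upright on its wheel in its stand, weighs 0.2 to 0.35 kg. z runs up the handle, y along the axle, x is the rolling direction (either way). The lowest point of the wheel is 95 mm below this point, the fork's top 42 mm below.
- wheel (a joint): turning angle (rad) of the roller's wheel, 40 mm in diameter, 38 mm wide (fork 52 mm over the axle ends); 0 at the start, no limit, a little stiff in its bearing so that the roller stays upright in its stand
- stand_rest (a point): Where the lowest point of the wheel rests in the stand, 16 mm above the bench: the middle of a wooden pocket open at the top, inside 54 mm along x and 56 mm along y (the axle's direction), its rim 56 mm above the bench, with a V-shaped floor that centres the wheel. Fixed to the bench. 88 mm along +y stand two screwdrivers, tops 132 mm above the bench.
- strip_mid (a point): Middle, seen from above, of the black press-in trim strip, 240 mm long (along y), 20 mm wide, on the upper edge of a white 18 mm shelf board standing on edge. Height and axes here are nominal (rails' frame, z up, 120 mm above the bench): the board is clamped by eye, its edge 108 to 132 mm above the bench at the middle and out of level, one end up and the other down, by up to 5 mm at each end.
- strip_end (a point): The -y end of the strip, 120 mm along strip_mid's -y, at the same nominal height and axes. The strip's cap is 3 mm thick, and its underside starts 3.3 to 4.5 mm above the board's edge, the tongue already in the groove. Each 24 mm stretch needs about 11 N to go down (up to twice that for two at once), stays where it is left, and stops hard on the board, where the force climbs quickly.
- jig: Two softwood rails, 350 mm long along y and 64 mm high, either side of the board, with two red bar clamps whose bars cross 156 mm either side of the middle at 84 mm height; clamp screws point along -x, wooden handles at 34 mm height reach 200 mm from the middle. Origin on the bench below strip_mid. Fixed.
- trim0 (a joint): m that the stretch of strip from -120 to -96 mm along strip_mid's y is pressed down: starts at 0 to 0.0012, 0.0045 is flush home
- trim1 (a joint): m that the stretch of strip from -96 to -72 mm along strip_mid's y is pressed down: starts at 0 to 0.0012, 0.0045 is flush home
- trim2 (a joint): m that the stretch of strip from -72 to -48 mm along strip_mid's y is pressed down: starts at 0 to 0.0012, 0.0045 is flush home
- trim3 (a joint): m that the stretch of strip from -48 to -24 mm along strip_mid's y is pressed down: starts at 0 to 0.0012, 0.0045 is flush home
- trim4 (a joint): m that the stretch of strip from -24 to 0 mm along strip_mid's y is pressed down: starts at 0 to 0.0012, 0.0045 is flush home
- trim5 (a joint): m that the stretch of strip from 0 to 24 mm along strip_mid's y is pressed down: starts at 0 to 0.0012, 0.0045 is flush home
- trim6 (a joint): m that the stretch of strip from 24 to 48 mm along strip_mid's y is pressed down: starts at 0 to 0.0012, 0.0045 is flush home
- trim7 (a joint): m that the stretch of strip from 48 to 72 mm along strip_mid's y is pressed down: starts at 0 to 0.0012, 0.0045 is flush home
- trim8 (a joint): m that the stretch of strip from 72 to 96 mm along strip_mid's y is pressed down: starts at 0 to 0.0012, 0.0045 is flush home
- trim9 (a joint): m that the stretch of strip from 96 to 120 mm along strip_mid's y is pressed down: starts at 0 to 0.0012, 0.0045 is flush home
- glue: yellow glue bottle, 62 mm across, 190 mm tall; a bystander, to be left where it is
- jar: glass jar, 72 mm across, 90 mm tall, steel lid; a bystander, to be left where it is
- tape: yellow tape measure, 72 x 36 x 66 mm; a bystander, to be left where it is
- drill: blue and black cordless drill standing on its battery, 210 mm tall; a bystander, to be left where it is
- hammer: hammer lying on the bench; a bystander, to be left where it is
- square: try square with a dark wooden stock and a 200 mm steel blade, lying flat; a bystander, to be left where it is
- offcut: softwood offcut 89 x 210 x 38 mm; a bystander, to be left where it is
- screwbin: orange open bin 100 x 140 x 55 mm; a bystander, to be left where it is
There are look-alikes about, which are no part of the job. What is meant by the part that bears roller_grip is not green, and is the larger of those in its own colour.

How it is judged:
By the outcome, as a careful person would: the job done as asked, in the order asked, and still so for the second after the job is handed in, with the robot touching nothing.
It also fails if it takes over 72 s, if anything falls off the work surface, if the arm or the gripper's body presses on something with over 40 N, if the wrist force passes 120 N, or if a joint passes its speed limit or range.

## Robot

A 7-joint arm with a two-finger parallel gripper is mounted at the origin on the work surface. World frame = base frame: x ahead of the robot, y to its left, z up, the work surface at z = 0. Lengths are in m, angles in degrees, forces in N, time in s.
With the tool pointing down it reaches from about 0.425 to 0.875 m from the base axis. Payload 4.7 kg.
Tool frame: the origin (TCP) lies between the finger pads; the fingertips stand env.finger_overhang ahead of it and the grasp point (between the pads) lies 5 mm behind it (env.finger_overhang is the distance from the TCP to the fingertips, in m); z points along the fingers, y is the line along which they close (so a half turn about z gives the same grasp; the last joint's range is limited). The gripper opens to 87 mm and grips with 3 to 60 N. Pads are 19 mm wide; open, the fingers measure 117 mm over their backs; the gripper's body (75 mm by 190 mm) begins 51 mm behind the grasp point.
Start: joints at [-64.051, 18.392, -4.016, 83.108, 1.295, 78.541, -3.26], TCP at [0.276, 0.588, 0.237] pointing down, gripper open.
Joint ranges: [-163.93, 163.93], [-17.29, 119.83], [-79.2, 71.16], [3.27, 140.29], [-89.18, 269.18], [5.43, 117.66], [-154.24, 154.24]. Speed limits (degrees/s): [147.25, 147.25, 180, 180, 180, 180, 180].

## Interface

Orientations are given as [roll, pitch, yaw] about the fixed x, y, z axes, in that order (R = Rz(yaw) Ry(pitch) Rx(roll)).
In Python, from cell import telemetry, eyes, env, models gives the robot as it stands. The module is installed in compiled form; this text tells all that it offers.
- The arm moves only by the tool drive_tool, never from a script. Its arguments are lists of equal length, an entry for each row: "angular": the turn, a rotation vector about the tool's x, y, z in rad, a list of three; "delta_pos": the shift along the tool's x, y, z in cm, a list of three; "gripper": the finger opening in cm, from 0 to 8.7. A call has 1 to 20 rows; each row shifts and turns the commanded pose from where the row before left it, along the tool's axes as they then stand; what a row does not reach is not made up. A row lasts 1/10 s, in which the tool goes at most 50 mm and 8.59 degrees, less where a joint would pass 70% of its speed; a pose out of reach is approached as far as the arm can. A call with a gripper value outside its range is refused whole. The fingers move at their own pace and stop on an object; "squeeze" is the grip in N (left out, the last holds). Time passes only in rows, so rows that do not move let the fingers close. It gives the time, the measured TCP pose, the force, the opening and the grip force at its end, in the units of the state.
- telemetry.get_obs(): the state, without advancing time (a new reading comes with each control period).
- eyes.read_camera(name): name is "side" or "top"; returns a dict with "pixels" (384x512x3 uint8, red, green, blue), "mtx" (3x3 intrinsics, pixels), "origin" and "orientation" of the camera in the world. Camera axes: x right, y down, z forward; pixel columns grow to the right and rows downward; lengths in m; the calibration is good to about 2 mm. A picture is of the moment at which its call begins. There is no depth.
- env.sign_off(): hands the job in; it is judged then, once.
Trained networks look in a picture, given as the dict that the camera call returned (one of the last four; its "shot" number tells which), for a name from the list of things; names that differ only in an ending like _2 or _b are one class to them, and where a whole thing is asked for, a point or a joint stands for the part that bears it (a point fixed in the world has none). Each returns a list of dicts, best first, with "p" (0 to 1); they miss things now and then, are a little off and sometimes report something else, mostly with a low value. They report only what shows in the picture. A call takes as long as a camera call. They do not tell look-alikes from the thing itself.
- models.search_frame(picture, target): "centre" ([column, row] in pixels, amid what is visible of it).
- models.cut_out(picture, target): "pixels" (384x512 bool, what is visible of it) and "centre" ([column, row] in pixels, amid what is visible of it).
The state is a dict: "time_s": time; "qpos": joint angles; "joint_velocities": joint speeds; "effort": joint torques, N m; "tool_pos": TCP position; "tool_rot": TCP orientation; "force": force on the tool from outside, world axes, zero at the start; "wrist_torque": the same for the moment, N m; "grip_width": finger opening in m; "grasp_force": force on a finger pad.
Only numpy, scipy, OpenCV 4.12 (cv2) and the standard library are available. Lean on these libraries where they do the work, as an engineer would, in place of code of your own. Each camera call takes 0.05 s, during which the arm holds its last target. There are 200 camera calls.

## Working session

There is one attempt and no reset: what is moved stays moved. The work goes in short steps, Python scripts to look and compute and a tool call to move; the robot and the scene stay as the last step left them, time stands still between calls to the robot, and variables do not carry over. Pictures are saved under pics/ and viewed, at most 10 in all, crops included, and the job is handed in when it is done.

Besides the shell and the picture viewer there is one more tool, called after ">>>" as name(argument=value, ...) on one line, values as JSON. drive_tool: Moves the arm, as the interface text tells. Its arguments: {"type":"object","properties":{"angular":{"type":"array","items":{"type":"array","items":{"type":"number"}}},"delta_pos":{"type":"array","items":{"type":"array","items":{"type":"number"}}},"gripper":{"type":"array","items":{"type":"number"}},"squeeze":{"type":"number"}},"required":["angular","delta_pos","gripper"]}

```bash
mkdir -p pics; python3 - <<'E'
from cell import telemetry, eyes, env, models
import cv2,numpy as np
o=telemetry.get_obs(); print({k:np.round(v,4).tolist() for k,v in o.items()}, env.finger_overhang)
for n in("top","side"):
    p=eyes.read_camera(n); cv2.imwrite(f"pics/{n}0.png",cv2.resize(p["pixels"][:,:,::-1],(768,576)))
    print(n,p["mtx"],p["origin"],p["orientation"])
    for t in("roller_grip","wheel","stand_rest","strip_mid","strip_end","jig"):
        print(t,[(np.round(d["centre"]).tolist(),round(d["p"],2)) for d in models.search_frame(p,t)])
E
```

```text
{'time_s': 0.0, 'qpos': [-64.0518, 18.4382, -4.017, 83.1739, 1.295, 78.5406, -3.2598], 'joint_velocities': [0.0808, 0.0539, 0.0151, -0.0175, 0.0622, -0.102, -0.0061], 'effort': [-0.0001, -49.13, -0.4039, -31.2529, -0.0638, 0.0438, 0.0002], 'tool_pos': [0.276, 0.5879, 0.2355], 'tool_rot': [-179.8926, 0.0052, 154.8631], 'force': [-0.3922, 0.5145, 0.263], 'wrist_torque': [0.0372, 0.0424, 0.0685], 'grasp_force': 0.0, 'grip_width': 0.0871} 0.014
top [[402.07065407   0.         255.93019616]
 [  0.         402.07065407 192.23056538]
 [  0.           0.           1.        ]] [0.37230683 0.0226848  1.26716723] [-1.72927530e+02 -1.09097801e-01 -8.89542741e+01]
roller_grip [([154.0, 192.0], 0.73), ([148.0, 202.0], 0.55), ([166.0, 158.0], 0.47), ([344.0, 132.0], 0.23), ([218.0, 164.0], 0.17)]
wheel [([159.0, 201.0], 0.63), ([242.0, 226.0], 0.62)]
stand_rest [([146.0, 203.0], 0.66), ([211.0, 169.0], 0.18)]
strip_mid [([252.0, 176.0], 0.55)]
strip_end [([248.0, 174.0], 0.94)]
jig [([247.0, 177.0], 0.65)]
side [[443.20731821   0.         253.51877039]
 [  0.         443.20731821 191.70638227]
 [  0.           0.           1.        ]] [0.28985463 1.12131552 1.02157764] [-128.87667954    0.94500314 -170.04189571]
roller_grip [([194.0, 271.0], 0.71), ([228.0, 266.0], 0.67), ([336.0, 324.0], 0.64), ([272.0, 218.0], 0.6)]
wheel [([167.0, 313.0], 0.72), ([268.0, 228.0], 0.65), ([197.0, 276.0], 0.55), ([228.0, 278.0], 0.51)]
stand_rest [([231.0, 296.0], 0.95)]
strip_mid [([232.0, 226.0], 0.83)]
strip_end [([234.0, 226.0], 0.87)]
jig [([234.0, 224.0], 0.78)]
```

View pics/top0.png

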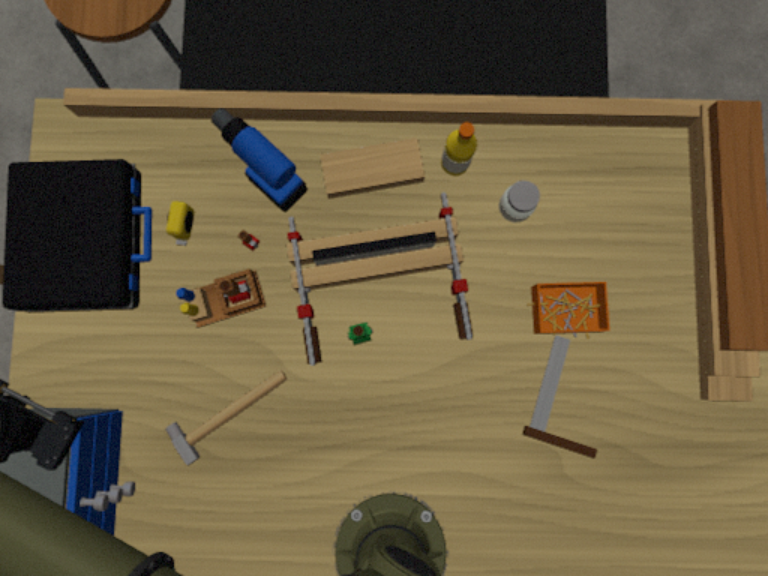

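View pics/side0.png

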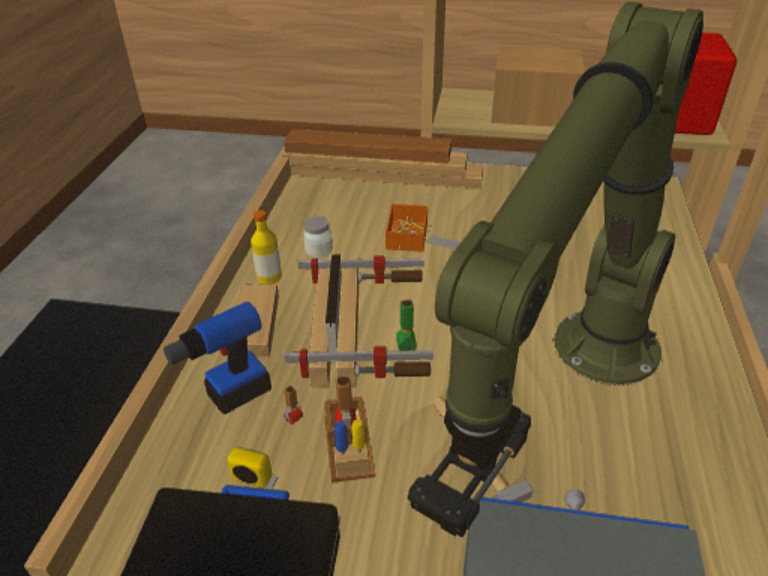

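Top view candidates for the roller, in native pixels: the one in the stand (153,190), a small red one loose on the bench (166,159), and a green one (240,222). By the description (red, larger) it's the one in the stand. The strip runs (210,169) to (291,159). Next I'll check this in a close crop.

```bash
cat > h.py <<'E'
import numpy as np,cv2
from scipy.spatial.transform import Rotation as R
def rot(rpy): return R.from_euler("xyz",rpy,degrees=True)
def ray(p,px):
    d=np.linalg.solve(p["mtx"],[px[0],px[1],1.]); return np.array(p["origin"]),rot(p["orientation"]).apply(d)
def atz(p,px,z):
    o,d=ray(p,px); return o+d*(z-o[2])/d[2]
def tri(p1,a,p2,b):
    o1,d1=ray(p1,a);o2,d2=ray(p2,b)
    A=np.stack([d1,-d2],1); s=np.linalg.lstsq(A,o2-o1,rcond=None)[0]
    q1=o1+s[0]*d1;q2=o2+s[1]*d2; return (q1+q2)/2,np.linalg.norm(q1-q2)
def proj(p,X):
    c=rot(p["orientation"]).inv().apply(np.array(X)-p["origin"]); u=c@np.array(p["mtx"]).T; return u[...,:2]/u[...,2:]
E
python3 - <<'E'
from h import *; from cell import eyes,models
import pickle
P={n:eyes.read_camera(n) for n in("top","side")}; pickle.dump(P,open("P.pkl","wb"))
def crop(n,x,y,w,h,s): return cv2.resize(P[n]["pixels"][y:y+h,x:x+w,::-1],(w*s,h*s),interpolation=cv2.INTER_CUBIC)
a=crop("top",110,135,200,100,4); cv2.imwrite("pics/ctop.png",a)
b=crop("side",180,160,130,165,4)[:660]; cv2.imwrite("pics/cside.png",cv2.resize(crop("side",180,165,130,150,4),(520,600)))
for n in P:
  for t in("strip_mid","roller_grip","stand_rest","jig"):
    for d in models.cut_out(P[n],t)[:2]:
      m=d["pixels"].astype(np.uint8); r=cv2.minAreaRect(cv2.findNonZero(m)); print(n,t,round(d["p"],2),np.round(d["centre"],1),m.sum(),np.round(cv2.boxPoints(r),1).tolist())
E
```

```text
top strip_mid 0.8 [249.8 177.3] 3971 [[187.0, 146.0], [300.79998779296875, 127.4000015258789], [316.79998779296875, 225.1999969482422], [202.89999389648438, 243.8000030517578]]
top roller_grip 0.83 [155.1 194. ] 249 [[146.0, 186.0], [166.0, 186.0], [166.0, 202.0], [146.0, 202.0]]
top roller_grip 0.59 [167.2 161.8] 91 [[156.89999389648438, 159.60000610351562], [161.1999969482422, 153.1999969482422], [172.8000030517578, 160.8000030517578], [168.5, 167.3000030517578]]
top stand_rest 0.72 [146.9 202.6] 1234 [[115.80000305175781, 192.89999389648438], [169.39999389648438, 177.1999969482422], [177.60000610351562, 205.1999969482422], [124.0, 220.89999389648438]]
top stand_rest 0.54 [155.  192.8] 242 [[145.0, 186.0], [165.0, 186.0], [165.0, 201.0], [145.0, 201.0]]
top jig 0.95 [249.8 174.3] 3581 [[187.0, 145.8000030517578], [300.3999938964844, 127.0999984741211], [316.5, 224.3000030517578], [203.10000610351562, 243.0]]
top jig 0.61 [120.  147.5] 392 [[107.9000015258789, 160.60000610351562], [113.30000305175781, 133.3000030517578], [130.10000610351562, 136.60000610351562], [124.5999984741211, 163.89999389648438]]
side roller_grip 0.84 [271.1 217.8] 312 [[262.8999938964844, 200.5], [274.5, 199.5], [277.29998779296875, 232.60000610351562], [265.6000061035156, 233.60000610351562]]
side roller_grip 0.72 [228.2 267.9] 294 [[224.0, 251.0], [236.0, 251.0], [236.0, 281.0], [224.0, 281.0]]
side stand_rest 0.92 [232.3 296.9] 1319 [[214.10000610351562, 267.0], [243.3000030517578, 263.29998779296875], [250.0, 317.3999938964844], [220.89999389648438, 321.0]]
side jig 0.57 [235.8 224.6] 3707 [[185.8000030517578, 173.10000610351562], [284.79998779296875, 168.3000030517578], [289.0, 254.5], [190.0, 259.29998779296875]]
side jig 0.34 [149.3 234.2] 2676 [[105.4000015258789, 227.8000030517578], [165.8000030517578, 197.60000610351562], [193.60000610351562, 253.1999969482422], [133.1999969482422, 283.3999938964844]]
```

View pics/ctop.png

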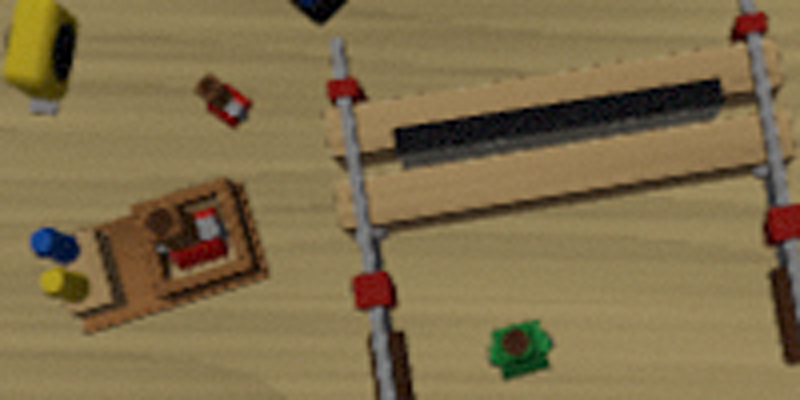

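View pics/cside.png

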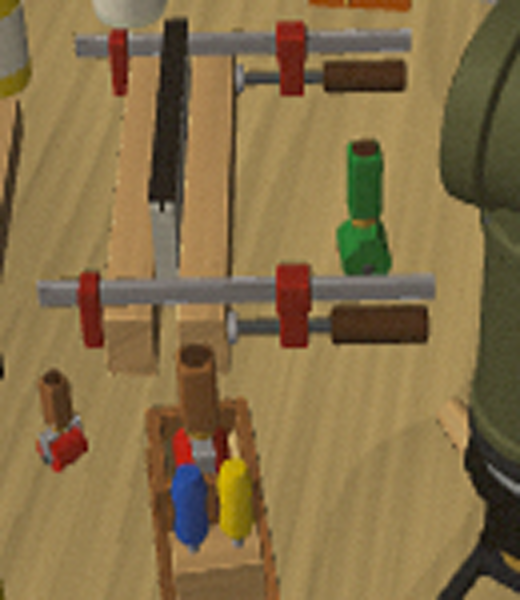

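```bash
python3 - <<'E'
from h import *; import pickle
P=pickle.load(open("P.pkl","rb")); T,S=P["top"],P["side"]
t=lambda x,y:(x/4+110-.375,y/4+135-.375); s=lambda x,y:(x/4+180-.375,y/4+165-.375)
L,e=tri(T,t(398,140),S,s(161,198));print("strip+y",L,e)
Rr,e=tri(T,t(721,92),S,s(176,20));print("strip-y",Rr,e)
d=L-Rr;print("len",np.linalg.norm(d),"yaw",np.degrees(np.arctan2(-d[0],d[1])),"mid",(L+Rr)/2)
for z in(.108,.12,.135): 
  a,b=atz(T,t(398,140),z),atz(T,t(721,92),z);print(z,a,b,np.linalg.norm(a-b),(a+b)/2)
print("handle",tri(T,t(160,220),S,s(196,356)),atz(T,t(160,220),.144))
print("stand right edge",a:=atz(T,t(230,180),.056),b:=atz(T,t(268,272),.056),np.degrees(np.arctan2((a-b)[1],(a-b)[0])),np.linalg.norm(a-b))
print("outer left bottom",atz(T,t(167,307),.056))
sb,sy=atz(T,t(45,241),.132),atz(T,t(52,280),.132);print("screwdr",sb,sy,(sb+sy)/2)
E
```

```text
strip+y [0.57638896 0.15840421 0.13185821] 0.0008832191038291304
strip-y [ 0.6176436  -0.07303191  0.12645385] 0.002390408378703555
len 0.23514639985341518 yaw 10.10709845302619 mid [0.59701628 0.04268615 0.12915603]
0.108 [0.58022275 0.16119376 0.108     ] [ 0.62037944 -0.07470526  0.108     ] 0.23929251407810265 [0.6003011  0.04324425 0.108     ]
0.12 [0.57807035 0.15975988 0.12      ] [ 0.61781133 -0.07369705  0.12      ] 0.23681529586775368 [0.59794084 0.04303141 0.12      ]
0.135 [0.57537985 0.15796753 0.135     ] [ 0.61460119 -0.07243679  0.135     ] 0.2337187731048175 [0.59499052 0.04276537 0.135     ]
handle (array([0.51327729, 0.32266915, 0.14316544]), np.float64(0.0007157269135183869)) [0.51353082 0.32249924 0.144     ]
stand right edge [0.55627575 0.29428094 0.056     ] [0.48648322 0.26236761 0.056     ] 24.57271991634116 0.07674280062398044
outer left bottom [0.45858773 0.33735551 0.056     ]
screwdr [0.49850044 0.40655658 0.132     ] [0.47081364 0.39994764 0.132     ] [0.48465704 0.40325211 0.132     ]
```

Confirmed: the crop shows the large red roller upright in the stand, handle top at top-native (150,190), with the screwdrivers to its +y side. The small red and the green one are ruled out. Triangulated handle top z = 0.143, where 0.144 is expected.

>>> drive_tool(angular=[[0,0,0.1305],[0,0,0.1305],[0,0,0.1305],[0,0,0.1305],[0,0,0.1305],[0,0,0.1305],[0,0,0],[0,0,0],[0,0,0],[0,0,0],[0,0,0],[0,0,0],[0,0,0],[0,0,0],[0,0,0],[0,0,0],[0,0,0],[0,0,0]], delta_pos=[[0,0,0],[0,0,0],[0,0,0],[0,0,0],[0,0,0],[0,0,0],[-3.305,1.323,0],[-3.305,1.323,0],[-3.305,1.323,0],[-3.305,1.323,0],[-3.305,1.323,0],[-3.305,1.323,0],[-3.305,1.323,0],[-3.305,1.323,0],[-3.305,1.323,0],[-3.305,1.323,0],[0,0,0],[0,0,0]], gripper=[8.7,8.7,8.7,8.7,8.7,8.7,8.7,8.7,8.7,8.7,8.7,8.7,8.7,8.7,8.7,8.7,8.7,8.7], squeeze=50)

```text
time_s: 3.0
tool_pos: [0.5141, 0.3223, 0.2367]
tool_rot: [180.0, -0.0, 109.9]
force: [0.1, -0.0, -0.4]
grip_width: 0.087
grasp_force: 0.0
```

>>> drive_tool(angular=[[0,0,0],[0,0,0],[0,0,0],[0,0,0],[0,0,0],[0,0,0],[0,0,0]], delta_pos=[[0,0,2.58],[0,0,2.58],[0,0,2.58],[0,0,2.58],[0,0,2.58],[0,0,0],[0,0,0]], gripper=[8.7,8.7,8.7,8.7,8.7,8.7,8.7])

```text
time_s: 3.7
tool_pos: [0.5126, 0.3244, 0.1078]
tool_rot: [-180.0, -0.0, 110.1]
force: [0.6, 0.9, 1.2]
grip_width: 0.087
grasp_force: 0.0
```

```bash
python3 - <<'E'
from h import *; from cell import eyes
p=eyes.read_camera("top");q=eyes.read_camera("side")
a=cv2.resize(p["pixels"][160:230,110:185,::-1],(400,373),interpolation=2);b=cv2.resize(q["pixels"][225:325,190:265,::-1],(400,533),interpolation=2)
c=np.zeros((533,800,3),np.uint8);c[:373,:400]=a;c[:,400:]=b;cv2.imwrite("pics/g.png",c)
E
```

```text
(no output)
```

View pics/g.png

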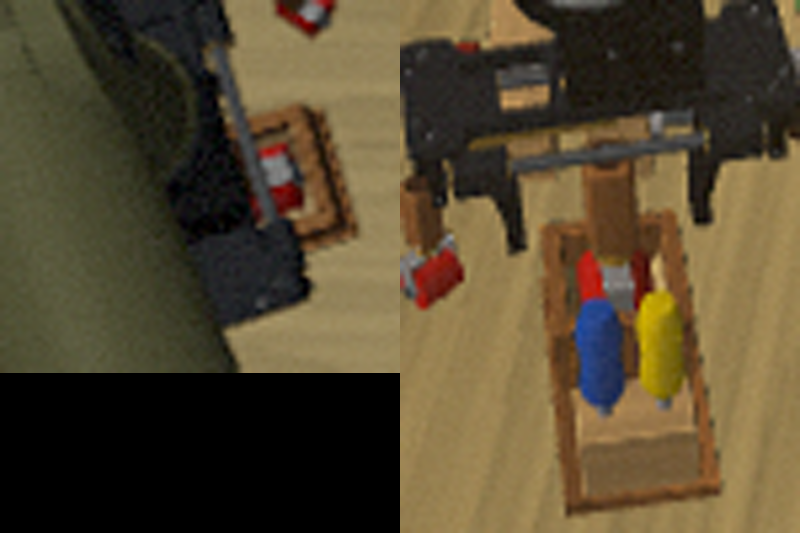

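The handle stands between the two fingers, with the finger bar parallel to the stand. Closing.

>>> drive_tool(angular=[[0,0,0],[0,0,0],[0,0,0],[0,0,0],[0,0,0],[0,0,0],[0,0,0],[0,0,0],[0,0,0],[0,0,0]], delta_pos=[[0,0,0],[0,0,0],[0,0,0],[0,0,0],[0,0,0],[0,0,0],[0,0,0],[0,0,0],[0,0,0],[0,0,0]], gripper=[2,2,2,2,2,2,2,2,2,2], squeeze=55)

```text
time_s: 4.8
tool_pos: [0.5127, 0.3228, 0.1075]
tool_rot: [-179.9, 0.0, 110.0]
force: [-2.7, -1.3, 3.1]
grip_width: 0.0261
grasp_force: 54.6
```

```bash
python3 - <<'E'
from cell import telemetry
import numpy as np
o=telemetry.get_obs(); print({k:np.round(v,4).tolist() for k,v in o.items()})
E
```

```text
{'time_s': 4.8, 'qpos': [-45.3698, 18.5615, 12.7747, 98.7597, -4.5413, 63.2897, -11.2007], 'joint_velocities': [0.0971, -0.0429, 0.0505, 0.0028, -0.004, -0.0322, 0.0513], 'effort': [0.1334, -44.5229, 2.6395, -29.1791, 0.0633, -1.2239, 0.0878], 'tool_pos': [0.5127, 0.3228, 0.1075], 'tool_rot': [-179.8892, 0.0059, 109.9863], 'force': [-2.7239, -1.2662, 3.0703], 'wrist_torque': [-0.4868, 0.7904, -0.0788], 'grasp_force': 54.6308, 'grip_width': 0.0261}
```

>>> drive_tool(angular=[[0,0,0],[0,0,0],[0,0,0],[0,0,0],[0,0,0],[0,0,0],[0,0,0],[0,0,0],[0,0,0],[0,0,0]], delta_pos=[[0,0,-1],[0,0,-1],[0,0,-1],[0,0,-1.5],[0,0,-2],[0,0,-2],[0,0,-2.5],[0,0,-2.5],[0,0,-1.5],[0,0,0]], gripper=[2,2,2,2,2,2,2,2,2,2])

```text
time_s: 5.8
tool_pos: [0.5149, 0.3238, 0.261]
tool_rot: [179.7, -0.1, 110.0]
force: [0.7, -0.4, -1.8]
grip_width: 0.0257
grasp_force: 54.6
```

>>> drive_tool(angular=[[0,0,-0.1395],[0,0,-0.1395],[0,0,-0.1395],[0,0,-0.1395],[0,0,-0.1395],[0,0,-0.1395],[0,0,-0.1395],[0,0,-0.1395],[0,0,-0.1395],[0,0,-0.1395],[0,0,0],[0,0,0],[0,0,0],[0,0,0],[0,0,0],[0,0,0],[0,0,0],[0,0,0],[0,0,0],[0,0,0]], delta_pos=[[0,0,0],[0,0,0],[0,0,0],[0,0,0],[0,0,0],[0,0,0],[0,0,0],[0,0,0],[0,0,0],[0,0,0],[-0.435,-2.28,0],[-0.435,-2.28,0],[-0.435,-2.28,0],[-0.435,-2.28,0],[-0.435,-2.28,0],[-0.435,-2.28,0],[-0.435,-2.28,0],[-0.435,-2.28,0],[0,0,0],[0,0,0]], gripper=[2,2,2,2,2,2,2,2,2,2,2,2,2,2,2,2,2,2,2,2])

```text
time_s: 7.8
tool_pos: [0.5788, 0.1489, 0.2563]
tool_rot: [180.0, -0.1, -170.2]
force: [0.2, 1.4, -2.4]
grip_width: 0.0259
grasp_force: 54.6
```

```bash
python3 - <<'E'
from h import *; from cell import eyes,telemetry
o=telemetry.get_obs(); print({k:np.round(o[k],4).tolist() for k in("tool_pos","tool_rot","force","wrist_torque","qpos")})
p=eyes.read_camera("top");q=eyes.read_camera("side")
a=cv2.resize(p["pixels"][140:215,175:300,::-1],(400,240),interpolation=2);b=cv2.resize(q["pixels"][140:260,190:270,::-1],(400,600),interpolation=2)
c=np.zeros((600,800,3),np.uint8);c[:240,:400]=a;c[:,400:]=b;cv2.imwrite("pics/s.png",c)
E
```

```text
{'tool_pos': [0.5788, 0.1489, 0.2563], 'tool_rot': [179.993, -0.1123, -170.1643], 'force': [0.2104, 1.382, -2.4205], 'wrist_torque': [0.0898, -0.0169, -0.0435], 'qpos': [-27.7252, 11.5057, 12.5466, 89.7066, -2.5466, 79.177, 84.896]}
```

View pics/s.png

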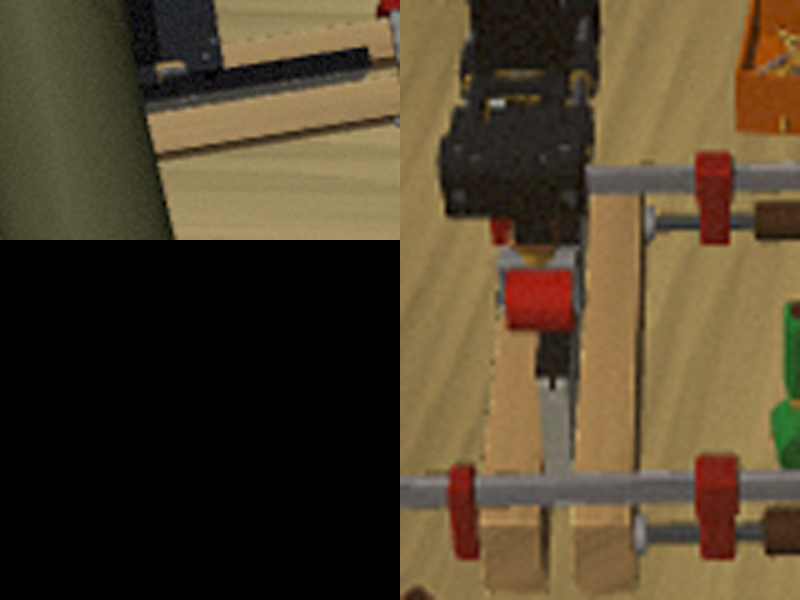

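```bash
python3 - <<'E'
from h import *; import pickle
P=pickle.load(open("P.pkl","rb")); S=P["side"]
print(proj(S,[[.5788,.1489,.185],[.5838,.1489,.185],[.5764,.1584,.1319]]))
print("obs",218-.4,199.6-.4)
E
```

```text
[[218.8186089  198.53054641]
 [217.1736923  198.36474492]
 [220.01564158 214.13752166]]
obs 217.6 199.2
```

Wheel seen at (218,199) above the strip end at (220,214), about 3 mm too far in +x. I'll correct that and then descend.

>>> drive_tool(angular=[[0,0,0],[0,0,0],[0,0,0],[0,0,0],[0,0,0],[0,0,0]], delta_pos=[[0.25,0,0.5],[0,0,0.8],[0,0,0.7],[0,0,0.4],[0,0,0.2],[0,0,0]], gripper=[2,2,2,2,2,2])

```text
time_s: 8.5
tool_pos: [0.5766, 0.149, 0.2311]
tool_rot: [-180.0, -0.0, -170.1]
force: [-0.4, 0.2, -2.6]
grip_width: 0.0257
grasp_force: 54.6
```

>>> drive_tool(angular=[[0,0,0],[0,0,0]], delta_pos=[[0,0,0.3],[0,0,0]], gripper=[2,2])

```text
time_s: 8.7
tool_pos: [0.5767, 0.149, 0.2284]
tool_rot: [180.0, -0.0, -170.1]
force: [0.2, 0.2, -2.7]
grip_width: 0.0258
grasp_force: 54.6
```

>>> drive_tool(angular=[[0,0,0],[0,0,0]], delta_pos=[[0,0,0.2],[0,0,0]], gripper=[2,2])

```text
time_s: 8.9
tool_pos: [0.5767, 0.149, 0.2264]
tool_rot: [180.0, -0.0, -170.1]
force: [0.9, -0.4, -3.2]
grip_width: 0.0257
grasp_force: 54.6
```

>>> drive_tool(angular=[[0,0,0],[0,0,0]], delta_pos=[[0,0,0.2],[0,0,0]], gripper=[2,2])

```text
time_s: 9.1
tool_pos: [0.577, 0.149, 0.2254]
tool_rot: [180.0, 0.1, -170.1]
force: [-1.3, -0.1, 1.8]
grip_width: 0.0257
grasp_force: 54.6
```

>>> drive_tool(angular=[[0,0,0],[0,0,0]], delta_pos=[[0,0,0.15],[0,0,0]], gripper=[2,2])

```text
time_s: 9.3
tool_pos: [0.5771, 0.149, 0.2248]
tool_rot: [180.0, 0.1, -170.1]
force: [-2.2, -0.2, 6.1]
grip_width: 0.0258
grasp_force: 54.6
```

>>> drive_tool(angular=[[0,0,0],[0,0,0]], delta_pos=[[0,0,0.1],[0,0,0]], gripper=[2,2])

```text
time_s: 9.5
tool_pos: [0.5771, 0.1491, 0.2242]
tool_rot: [180.0, 0.1, -170.1]
force: [-1.8, -0.3, 7.6]
grip_width: 0.0258
grasp_force: 54.6
```

>>> drive_tool(angular=[[0,0,0],[0,0,0]], delta_pos=[[0,0,0.1],[0,0,0]], gripper=[2,2])

```text
time_s: 9.7
tool_pos: [0.5771, 0.1491, 0.2233]
tool_rot: [180.0, 0.1, -170.1]
force: [-2.5, -1.6, 7.4]
grip_width: 0.0258
grasp_force: 54.6
```

>>> drive_tool(angular=[[0,0,0],[0,0,0]], delta_pos=[[0,0,0.1],[0,0,0]], gripper=[2,2])

```text
time_s: 9.9
tool_pos: [0.5771, 0.1491, 0.2223]
tool_rot: [180.0, 0.1, -170.1]
force: [-3.9, -1.6, 7.9]
grip_width: 0.0257
grasp_force: 54.6
```

>>> drive_tool(angular=[[0,0,0],[0,0,0]], delta_pos=[[0,0,0.1],[0,0,0]], gripper=[2,2])

```text
time_s: 10.1
tool_pos: [0.5771, 0.1491, 0.2213]
tool_rot: [180.0, 0.1, -170.1]
force: [-1.8, -0.8, 8.5]
grip_width: 0.0261
grasp_force: 54.6
```

>>> drive_tool(angular=[[0,0,0],[0,0,0]], delta_pos=[[0,0,0.1],[0,0,0]], gripper=[2,2])

```text
time_s: 10.3
tool_pos: [0.5772, 0.1491, 0.2208]
tool_rot: [180.0, 0.1, -170.1]
force: [-3.5, -1.4, 10.2]
grip_width: 0.0258
grasp_force: 54.7
```

>>> drive_tool(angular=[[0,0,0],[0,0,0]], delta_pos=[[0,0,0.1],[0,0,0]], gripper=[2,2])

```text
time_s: 10.5
tool_pos: [0.5773, 0.1491, 0.2208]
tool_rot: [179.9, 0.2, -170.1]
force: [-5.5, -2.0, 14.0]
grip_width: 0.0257
grasp_force: 54.7
```

>>> drive_tool(angular=[[0,0,0],[0,0,0]], delta_pos=[[0,0,0.03],[0,0,0]], gripper=[2,2])

```text
time_s: 10.7
tool_pos: [0.5773, 0.149, 0.2207]
tool_rot: [179.9, 0.2, -170.1]
force: [-4.9, -1.8, 15.1]
grip_width: 0.0258
grasp_force: 54.7
```

>>> drive_tool(angular=[[0,0,0],[0,0,0],[0,0,0],[0,0,0],[0,0,0],[0,0,0],[0,0,0]], delta_pos=[[0,-0.4,0.009],[0,-0.4,0.009],[0,-0.4,0.009],[0,-0.4,0.009],[0,-0.4,0.009],[0,-0.4,0.009],[0,0,0]], gripper=[2,2,2,2,2,2,2])

```text
time_s: 11.4
tool_pos: [0.5817, 0.1256, 0.2202]
tool_rot: [179.9, 0.2, -170.1]
force: [-4.6, -0.3, 14.9]
grip_width: 0.0256
grasp_force: 54.7
```

```bash
python3 - <<'E'
from h import *; from cell import telemetry
o=telemetry.get_obs(); print({k:np.round(o[k],4).tolist() for k in("tool_pos","tool_rot","force","wrist_torque")})
E
```

```text
{'tool_pos': [0.5817, 0.1256, 0.2202], 'tool_rot': [179.9069, 0.2155, -170.0994], 'force': [-4.5868, -0.2991, 14.8894], 'wrist_torque': [-0.1666, 1.3437, -0.0233]}
```

>>> drive_tool(angular=[[0,0,0],[0,0,0],[0,0,0],[0,0,0],[0,0,0],[0,0,0],[0,0,0]], delta_pos=[[0,-0.4,0.009],[0,-0.4,0.009],[0,-0.4,0.009],[0,-0.4,0.009],[0,-0.4,0.009],[0,-0.4,0.009],[0,0,0]], gripper=[2,2,2,2,2,2,2])

```text
time_s: 12.1
tool_pos: [0.586, 0.1017, 0.2196]
tool_rot: [179.9, 0.2, -170.1]
force: [-4.5, -0.4, 13.2]
grip_width: 0.0258
grasp_force: 54.7
```

>>> drive_tool(angular=[[0,0,0],[0,0,0],[0,0,0],[0,0,0],[0,0,0],[0,0,0],[0,0,0]], delta_pos=[[0,-0.4,0.009],[0,-0.4,0.009],[0,-0.4,0.009],[0,-0.4,0.009],[0,-0.4,0.009],[0,-0.4,0.009],[0,0,0]], gripper=[2,2,2,2,2,2,2])

```text
time_s: 12.8
tool_pos: [0.5903, 0.0779, 0.2191]
tool_rot: [179.9, 0.3, -170.1]
force: [-3.4, -1.6, 13.6]
grip_width: 0.0256
grasp_force: 54.7
```

>>> drive_tool(angular=[[0,0,0],[0,0,0],[0,0,0],[0,0,0],[0,0,0],[0,0,0],[0,0,0]], delta_pos=[[0,-0.4,0.014],[0,-0.4,0.014],[0,-0.4,0.012],[0,-0.4,0.01],[0,-0.4,0.01],[0,-0.4,0.01],[0,0,0]], gripper=[2,2,2,2,2,2,2])

```text
time_s: 13.5
tool_pos: [0.5945, 0.0545, 0.2185]
tool_rot: [179.9, 0.3, -170.1]
force: [-3.4, -0.5, 13.9]
grip_width: 0.0259
grasp_force: 54.7
```

>>> drive_tool(angular=[[0,0,0],[0,0,0],[0,0,0],[0,0,0],[0,0,0],[0,0,0],[0,0,0]], delta_pos=[[0,-0.4,0.01],[0,-0.4,0.01],[0,-0.4,0.01],[0,-0.4,0.01],[0,-0.4,0.01],[0,-0.4,0.01],[0,0,0]], gripper=[2,2,2,2,2,2,2])

```text
time_s: 14.2
tool_pos: [0.5989, 0.0304, 0.2179]
tool_rot: [180.0, 0.3, -170.1]
force: [-3.6, -0.5, 14.3]
grip_width: 0.0257
grasp_force: 54.7
```

>>> drive_tool(angular=[[0,0,0],[0,0,0],[0,0,0],[0,0,0],[0,0,0],[0,0,0],[0,0,0]], delta_pos=[[0,-0.4,0.01],[0,-0.4,0.01],[0,-0.4,0.01],[0,-0.4,0.01],[0,-0.4,0.01],[0,-0.4,0.01],[0,0,0]], gripper=[2,2,2,2,2,2,2])

```text
time_s: 14.9
tool_pos: [0.6028, 0.0067, 0.2173]
tool_rot: [180.0, 0.3, -170.1]
force: [-3.8, -0.1, 14.0]
grip_width: 0.0256
grasp_force: 54.7
```

>>> drive_tool(angular=[[0,0,0],[0,0,0],[0,0,0],[0,0,0],[0,0,0],[0,0,0],[0,0,0]], delta_pos=[[0,-0.4,0.011],[0,-0.4,0.011],[0,-0.4,0.011],[0,-0.4,0.011],[0,-0.4,0.011],[0,-0.4,0.011],[0,0,0]], gripper=[2,2,2,2,2,2,2])

```text
time_s: 15.6
tool_pos: [0.6071, -0.0169, 0.2168]
tool_rot: [180.0, 0.3, -170.1]
force: [-3.5, 0.5, 14.7]
grip_width: 0.0259
grasp_force: 54.7
```

>>> drive_tool(angular=[[0,0,0],[0,0,0],[0,0,0],[0,0,0],[0,0,0],[0,0,0],[0,0,0]], delta_pos=[[0,-0.4,0.011],[0,-0.4,0.011],[0,-0.4,0.011],[0,-0.4,0.011],[0,-0.4,0.011],[0,-0.4,0.011],[0,0,0]], gripper=[2,2,2,2,2,2,2])

```text
time_s: 16.3
tool_pos: [0.6114, -0.0407, 0.2162]
tool_rot: [-180.0, 0.3, -170.1]
force: [-3.3, -0.7, 15.3]
grip_width: 0.0255
grasp_force: 54.7
```

>>> drive_tool(angular=[[0,0,0],[0,0,0],[0,0,0],[0,0,0],[0,0,0],[0,0,0],[0,0,0]], delta_pos=[[0,-0.4,0.01],[0,-0.4,0.01],[0,-0.4,0.01],[0,-0.4,0.01],[0,-0.4,0.01],[0,-0.4,0.01],[0,0,0]], gripper=[2,2,2,2,2,2,2])

```text
time_s: 17.0
tool_pos: [0.6156, -0.0648, 0.2156]
tool_rot: [-179.9, 0.3, -170.1]
force: [-3.2, -1.2, 13.6]
grip_width: 0.0254
grasp_force: 54.7
```

```bash
python3 - <<'E'
from h import *; from cell import telemetry
o=telemetry.get_obs(); print({k:np.round(o[k],4).tolist() for k in("tool_pos","tool_rot","force","wrist_torque","qpos")})
E
```

```text
{'tool_pos': [0.6156, -0.0648, 0.2156], 'tool_rot': [-179.9337, 0.3323, -170.1248], 'force': [-3.1637, -1.178, 13.586], 'wrist_torque': [-0.1644, 0.9091, 0.0073], 'qpos': [-12.9744, 15.2319, 19.936, 90.557, -5.3561, 74.8096, 107.5657]}
```

Height track is linear and the force steady. Next is a return pass with slightly firmer pressure.

>>> drive_tool(angular=[[0,0,0],[0,0,0],[0,0,0],[0,0,0],[0,0,0],[0,0,0],[0,0,0],[0,0,0],[0,0,0],[0,0,0],[0,0,0],[0,0,0],[0,0,0],[0,0,0],[0,0,0],[0,0,0],[0,0,0]], delta_pos=[[0,-0.3,0.06],[0,0,0],[0,0.3,0],[0,0.5,-0.012],[0,0.5,-0.012],[0,0.5,-0.012],[0,0.5,-0.012],[0,0.5,-0.012],[0,0.5,-0.012],[0,0.5,-0.012],[0,0.5,-0.012],[0,0.5,-0.012],[0,0.5,-0.012],[0,0.5,-0.012],[0,0.5,-0.012],[0,0.5,-0.012],[0,0,0]], gripper=[2,2,2,2,2,2,2,2,2,2,2,2,2,2,2,2,2])

```text
time_s: 18.7
tool_pos: [0.6051, -0.0001, 0.2172]
tool_rot: [-179.9, 0.4, -170.1]
force: [-2.1, -2.2, 14.4]
grip_width: 0.0253
grasp_force: 54.7
```

>>> drive_tool(angular=[[0,0,0],[0,0,0],[0,0,0],[0,0,0],[0,0,0],[0,0,0],[0,0,0],[0,0,0],[0,0,0],[0,0,0],[0,0,0],[0,0,0],[0,0,0],[0,0,0]], delta_pos=[[0,0.5,-0.013],[0,0.5,-0.013],[0,0.5,-0.013],[0,0.5,-0.013],[0,0.5,-0.013],[0,0.5,-0.013],[0,0.5,-0.013],[0,0.5,-0.013],[0,0.5,-0.013],[0,0.5,-0.013],[0,0.5,-0.013],[0,0.5,-0.013],[0,0.5,-0.013],[0,0,0]], gripper=[2,2,2,2,2,2,2,2,2,2,2,2,2,2])

```text
time_s: 20.1
tool_pos: [0.5945, 0.0646, 0.2187]
tool_rot: [-180.0, 0.5, -170.0]
force: [-0.6, -1.2, 13.6]
grip_width: 0.0258
grasp_force: 54.7
```

>>> drive_tool(angular=[[0,0,0],[0,0,0],[0,0,0],[0,0,0],[0,0,0],[0,0,0],[0,0,0],[0,0,0],[0,0,0],[0,0,0],[0,0,0],[0,0,0],[0,0,0],[0,0,0],[0,0,0],[0,0,0],[0,0,0],[0,0,0]], delta_pos=[[0,0.5,-0.012],[0,0.5,-0.012],[0,0.5,-0.012],[0,0.5,-0.012],[0,0.5,-0.012],[0,0.5,-0.012],[0,0.5,-0.012],[0,0.5,-0.012],[0,0.5,-0.012],[0,0.5,-0.012],[0,0.5,-0.012],[0,0.5,-0.012],[0,0.5,-0.012],[0,0.5,-0.012],[0,0.5,-0.012],[0,0.5,-0.012],[0,0.5,-0.012],[0,0,0]], gripper=[2,2,2,2,2,2,2,2,2,2,2,2,2,2,2,2,2,2])

```text
time_s: 21.9
tool_pos: [0.5804, 0.1489, 0.2208]
tool_rot: [179.9, 0.6, -170.1]
force: [0.8, 0.6, 12.4]
grip_width: 0.0254
grasp_force: 54.7
```

>>> drive_tool(angular=[[0,0,0],[0,0,0],[0,0,0],[0,0,0],[0,0,0],[0,0,0],[0,0,0],[0,0,0],[0,0,0],[0,0,0],[0,0,0],[0,0,0],[0,0,0],[0,0,0]], delta_pos=[[0,0,-0.5],[0,0,-1],[0,0,-1.5],[0,0,-2],[0.44,2.28,0],[0.44,2.28,0],[0.44,2.28,0],[0.44,2.28,0],[0.44,2.28,0],[0.44,2.28,0],[0.44,2.28,0],[0.44,2.28,0],[0,0,0],[0,0,0]], gripper=[2,2,2,2,2,2,2,2,2,2,2,2,2,2])

```text
time_s: 23.3
tool_pos: [0.5106, 0.3218, 0.2662]
tool_rot: [-180.0, -0.0, -170.0]
force: [1.0, 0.1, -2.8]
grip_width: 0.0258
grasp_force: 54.7
```

>>> drive_tool(angular=[[0,0,0.1395],[0,0,0.1395],[0,0,0.1395],[0,0,0.1395],[0,0,0.1395],[0,0,0.1395],[0,0,0.1395],[0,0,0.1395],[0,0,0.1395],[0,0,0.1395],[0,0,0],[0,0,0],[0,0,0]], delta_pos=[[0,0,0],[0,0,0],[0,0,0],[0,0,0],[0,0,0],[0,0,0],[0,0,0],[0,0,0],[0,0,0],[0,0,0],[0,0,0],[0,0,0],[0,0,0]], gripper=[2,2,2,2,2,2,2,2,2,2,2,2,2])

```text
time_s: 24.6
tool_pos: [0.5111, 0.321, 0.2661]
tool_rot: [180.0, 0.0, 110.1]
force: [-0.7, 0.0, -3.6]
grip_width: 0.0257
grasp_force: 54.7
```

```bash
python3 - <<'E'
from h import *; from cell import eyes,telemetry
o=telemetry.get_obs(); print({k:np.round(o[k],4).tolist() for k in("tool_pos","tool_rot","force")})
p=eyes.read_camera("top");q=eyes.read_camera("side")
a=cv2.resize(p["pixels"][140:230,110:300,::-1],(800,379),interpolation=2)
cv2.imwrite("pics/t2.png",a)
b=cv2.resize(q["pixels"][150:300,180:300,::-1],(480,600),interpolation=2);cv2.imwrite("pics/s2.png",b)
E
```

```text
{'tool_pos': [0.5111, 0.321, 0.2661], 'tool_rot': [179.9947, 0.0087, 110.0809], 'force': [-0.661, 0.0378, -3.6446]}
```

View pics/s2.png

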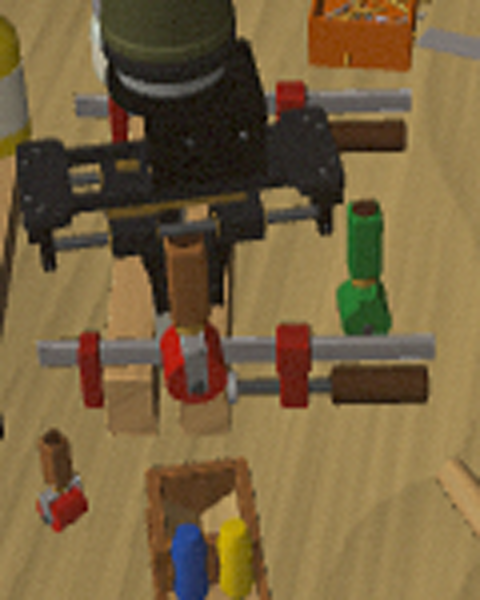

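```bash
python3 - <<'E'
from h import *; import pickle
S=pickle.load(open("P.pkl","rb"))["side"]
print("wheel c expected",(proj(S,[.5111,.321,.1946])-[180,150]+.375)*4)
print("axle +y end exp",(proj(S,[.5111-.026*.342,.321+.026*.94,.1946])-[180,150]+.375)*4,(proj(S,[.5111,.321,.2976-.0005])-[180,150]+.375)*4)
for dz in(0,.01): print((proj(S,[.5111-.01*.342,.321+.01*.94,.1946])-[180,150]+.375)*4)
E
```

```text
wheel c expected [195.19382822 360.31395333]
axle +y end exp [200.46540759 388.50473588] [186.59084668 242.83861909]
[197.19978125 371.04117218]
[197.19978125 371.04117218]
```

Roller hangs upright within about 1 px of the prediction, and the stand is empty. Descending to just above the rim.

>>> drive_tool(angular=[[0,0,0],[0,0,0],[0,0,0],[0,0,0],[0,0,0],[0,0,0],[0,0,0],[0,0,0]], delta_pos=[[0.11,0.21,0],[0,0,2.2],[0,0,2.2],[0,0,2.2],[0,0,2.2],[0,0,2.2],[0,0,0],[0,0,0]], gripper=[2,2,2,2,2,2,2,2])

```text
time_s: 25.5
tool_pos: [0.5125, 0.3235, 0.1562]
tool_rot: [-180.0, 0.0, 110.0]
force: [0.8, 0.3, -1.5]
grip_width: 0.0259
grasp_force: 54.7
```

```bash
python3 - <<'E'
from h import *; from cell import eyes,telemetry
o=telemetry.get_obs(); print({k:np.round(o[k],4).tolist() for k in("tool_pos","tool_rot","force")})
p=eyes.read_camera("top");q=eyes.read_camera("side")
a=cv2.resize(p["pixels"][160:230,110:185,::-1],(400,373),interpolation=2);b=cv2.resize(q["pixels"][225:325,190:265,::-1],(400,533),interpolation=2)
c=np.zeros((533,800,3),np.uint8);c[:373,:400]=a;c[:,400:]=b;cv2.imwrite("pics/d.png",c)
E
```

```text
{'tool_pos': [0.5125, 0.3235, 0.1562], 'tool_rot': [-179.9841, 0.009, 110.0194], 'force': [0.7553, 0.2584, -1.4943]}
```

View pics/d.png

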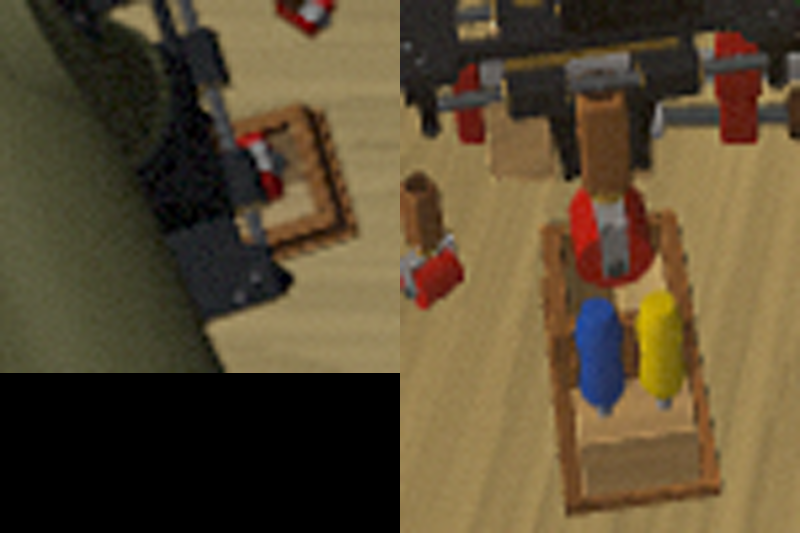

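Wheel hangs over the pocket at about (229,269) in side-native pixels, laterally centred. Lowering step by step.

>>> drive_tool(angular=[[0,0,0],[0,0,0],[0,0,0],[0,0,0]], delta_pos=[[0,0,0.5],[0,0,0.5],[0,0,0.4],[0,0,0]], gripper=[2,2,2,2])

```text
time_s: 26.0
tool_pos: [0.512, 0.323, 0.1412]
tool_rot: [-179.9, 0.0, 110.0]
force: [-0.1, -0.2, -2.7]
grip_width: 0.0256
grasp_force: 54.7
```

>>> drive_tool(angular=[[0,0,0],[0,0,0],[0,0,0],[0,0,0]], delta_pos=[[0,0,0.5],[0,0,0.5],[0,0,0.4],[0,0,0]], gripper=[2,2,2,2])

```text
time_s: 26.4
tool_pos: [0.5119, 0.323, 0.127]
tool_rot: [-179.9, 0.0, 110.0]
force: [-0.5, -0.4, -3.6]
grip_width: 0.0258
grasp_force: 54.7
```

>>> drive_tool(angular=[[0,0,0],[0,0,0],[0,0,0],[0,0,0]], delta_pos=[[0,0,0.5],[0,0,0.5],[0,0,0.4],[0,0,0]], gripper=[2,2,2,2])

```text
time_s: 26.8
tool_pos: [0.5119, 0.3231, 0.1131]
tool_rot: [-179.9, 0.0, 110.0]
force: [-1.1, -0.4, -2.6]
grip_width: 0.0254
grasp_force: 54.7
```

>>> drive_tool(angular=[[0,0,0],[0,0,0],[0,0,0]], delta_pos=[[0,0,0.2],[0,0,0.2],[0,0,0]], gripper=[2,2,2])

```text
time_s: 27.1
tool_pos: [0.5123, 0.3233, 0.1098]
tool_rot: [-180.0, 0.0, 110.0]
force: [-0.1, -0.5, -1.7]
grip_width: 0.026
grasp_force: 54.7
```

>>> drive_tool(angular=[[0,0,0],[0,0,0]], delta_pos=[[0,0,0.15],[0,0,0]], gripper=[2,2])

```text
time_s: 27.3
tool_pos: [0.5124, 0.3233, 0.1084]
tool_rot: [-180.0, 0.0, 110.0]
force: [-0.0, -1.1, -1.9]
grip_width: 0.0254
grasp_force: 54.7
```

>>> drive_tool(angular=[[0,0,0],[0,0,0]], delta_pos=[[0,0,0.1],[0,0,0]], gripper=[2,2])

```text
time_s: 27.5
tool_pos: [0.5124, 0.3234, 0.1077]
tool_rot: [-180.0, -0.0, 110.0]
force: [-0.3, -0.7, -1.5]
grip_width: 0.026
grasp_force: 54.7
```

>>> drive_tool(angular=[[0,0,0],[0,0,0]], delta_pos=[[0,0,0.07],[0,0,0]], gripper=[2,2])

```text
time_s: 27.7
tool_pos: [0.5123, 0.3234, 0.1075]
tool_rot: [-180.0, -0.0, 110.0]
force: [-1.9, -0.6, 4.0]
grip_width: 0.0257
grasp_force: 54.7
```

>>> drive_tool(angular=[[0,0,0],[0,0,0],[0,0,0],[0,0,0],[0,0,0],[0,0,0],[0,0,0],[0,0,0],[0,0,0],[0,0,0],[0,0,0],[0,0,0]], delta_pos=[[0,0,-0.08],[0,0,0],[0,0,0],[0,0,0],[0,0,0],[0,0,0],[0,0,0],[0,0,0],[0,0,0],[0,0,0],[0,0,0],[0,0,0]], gripper=[2,2,2.7,2.9,3.1,3.5,4.5,5.5,6.5,7.5,8.5,8.5])

```text
time_s: 28.9
tool_pos: [0.5124, 0.3234, 0.1076]
tool_rot: [180.0, -0.0, 110.0]
force: [0.6, 0.1, -0.1]
grip_width: 0.075
grasp_force: 0.0
```

>>> drive_tool(angular=[[0,0,0],[0,0,0],[0,0,0],[0,0,0],[0,0,0],[0,0,0],[0,0,0],[0,0,0],[0,0,0],[0,0,0]], delta_pos=[[0,0,-0.5],[0,0,-1.5],[0,0,-2.5],[0,0,-2.5],[0,0,-2.5],[0,0,-2.5],[4,-1.5,0],[4,-1.5,0],[4,-1.5,0],[0,0,0]], gripper=[8.5,8.5,8.5,8.5,8.5,8.5,8.5,8.5,8.5,8.5])

```text
time_s: 29.9
tool_pos: [0.4228, 0.4277, 0.2291]
tool_rot: [-180.0, -0.3, 110.7]
force: [-0.9, -0.1, -0.2]
grip_width: 0.0848
grasp_force: 0.0
```

```bash
python3 - <<'E'
from h import *; from cell import eyes,telemetry
o=telemetry.get_obs(); print({k:np.round(o[k],4).tolist() for k in("tool_pos","time_s","force")})
p=eyes.read_camera("top");q=eyes.read_camera("side")
a=cv2.resize(p["pixels"][140:230,110:300,::-1],(500,237),interpolation=2);b=cv2.resize(q["pixels"][165:325,190:270,::-1],(300,600),interpolation=2)
c=np.zeros((600,800,3),np.uint8);c[:237,:500]=a;c[:,500:]=b;cv2.imwrite("pics/f.png",c)
E
```

```text
{'tool_pos': [0.4228, 0.4277, 0.2291], 'time_s': 29.9, 'force': [-0.8851, -0.1249, -0.1633]}
```

View pics/f.png

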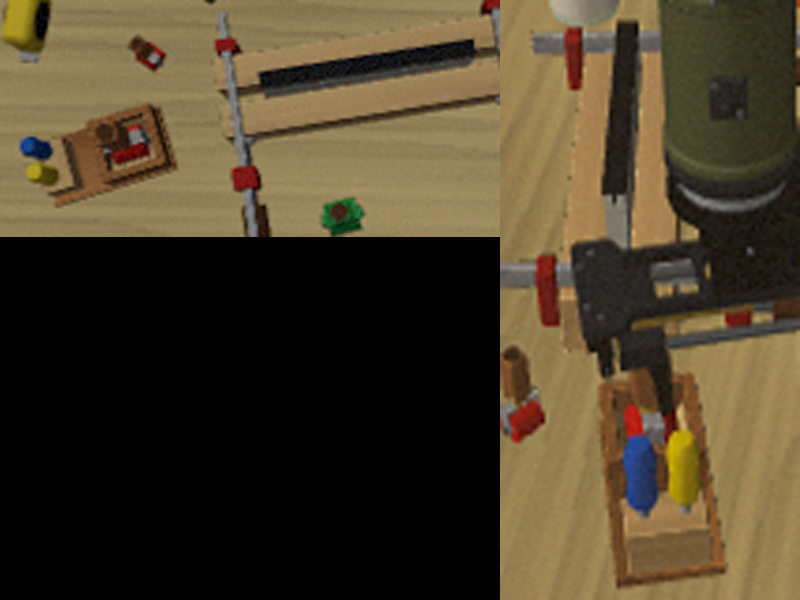

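The roller stands in its pocket with the handle top at the same pixel as at the start (150,190). The strip looks even, and nothing else has moved.

```bash
python3 -c "
from cell import env; print(env.sign_off())"
```

```text
the job is handed in; nothing more can be done
None
```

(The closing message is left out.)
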